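# Sort a ring maker's leftovers by metal and kind

## Robot

A 6-joint arm with a two-finger parallel gripper is mounted at the origin on a cart in front of the work surface, level with it; the furniture and walls round the work are solid. World frame = base frame: x ahead of the robot, y to its left, z up, the work surface at z = 0. Lengths are in m, angles in degrees, forces in N, time in s.
With the tool pointing down it reaches from about 0.325 to 0.875 m from the base axis. Payload 4.4 kg.
Tool frame: the origin (TCP) lies midway between the tips of the shut fingers; the grasp point (between the pads) lies 19 mm behind it; z points along the fingers, y is the line along which they close (so a half turn about z gives the same grasp; the last joint's range is limited). The gripper opens to 85 mm and grips with 20 to 120 N. Pads are 22 mm wide; open, the fingers measure 114 mm over their backs; the gripper's body (76 mm by 85 mm) begins 54 mm behind the grasp point. The pads swing forward as they close: fully open they stand 13 mm farther back than shut.
Start: joints at [61.851, 11.837, 88.321, -0, 79.842, -8.623], TCP at [0.192, 0.542, 0.231] pointing down, gripper open.
Joint ranges: [-156.59, 156.59], [-49.26, 127.26], [12.9, 141.05], [-63.56, 243.56], [4.71, 150.69], [-161.64, 161.64]. Speed limits (degrees/s): [159.86, 159.86, 180, 180, 180, 180].

## Interface

Orientations are given as a 3x3 rotation matrix whose columns are the frame's x, y, z axes.
In Python, from workcell import r gives the robot as it stands. The module is installed in compiled form; this text tells all that it offers.
- The arm moves only by the tool servo_tool, never from a script. Its argument "rows" is one flat list of numbers, 7 for each row, row after row: the shift along the tool's x, y, z as a fraction of full scale, then the turn, a rotation vector about the tool's x, y, z as a fraction of full scale, then the opening, from 0 (shut) to 1 (fully open). In form: [tx, ty, tz, ax, ay, az, jaw, tx, ty, tz, ax, ay, az, jaw, ...]. A call has 1 to 5 rows; each row is the pose to reach, as a shift and turn from the pose commanded when the call began, along the tool's axes at that moment; what a row does not reach only later rows make up. Full scale, the value 1, is 0.2 m for a shift and 30 degrees for a turn. A row lasts 1/8 s, in which the tool goes at most 62.5 mm and 10.7 degrees, less where a joint would pass 70% of its speed; a pose out of reach is approached as far as the arm can. A call with a number of a shift or a turn outside -1 to 1 is refused whole. A call with a gripper value outside its range is refused whole. The fingers move at their own pace and stop on an object; "newtons" is the grip in N (left out, the last holds). Time passes only in rows, so rows that repeat a pose let the fingers close. It gives the time, the measured TCP pose, the force, the opening and the grip force at its end, in the units of the state.
- r.get_state(): the state, without advancing time (a new reading comes with each control period).
- r.camera(name): name is "scene" or "top"; returns the picture (480x640x3 uint8, red, green, blue); there is no depth.
- r.camera_model(name): a dict with "fx", "fy", "cx", "cy" (pixels), "R" (3x3) and "t" (3): a world point X has camera coordinates R X + t. Camera axes: x right, y down, z forward; pixel columns grow to the right and rows downward; lengths in m; the calibration is good to about 2 mm. A picture is of the moment at which its call begins. camera_model takes no time and is no camera call.
- r.close_job(): hands the job in; it is judged then, once.
The state is a dict: "time_s": time; "qpos": joint angles; "joint_velocities": joint speeds; "joint_efforts": joint torques, N m; "tool_pos": TCP position; "tcp_rot": TCP orientation; "wrist_force": force on the tool from outside, world axes, zero at the start; "moment": the same for the moment, N m; "finger_gap": finger opening in m; "grasp_force": force on a finger pad.
Only numpy, scipy, OpenCV 4.12 (cv2) and the standard library are available. Lean on these libraries where they do the work, as an engineer would, in place of code of your own. Each camera call takes 0.05 s, during which the arm holds its last target. There are 200 camera calls.

## Task

The ring job is finished, so sort what it left on the table before any metals get mixed: both silver ring blanks into the glass dish with the silver jump rings, the brass ring blank into the dark wooden pan with the brass offcuts, the steel collet lying flat in the empty long bay of the wooden collet rack, and the green wax tube standing upright down in the wide hole of the pale wooden block. Leave the matchbox, the dapping punch and the boxwood wedge where they are.

Things in the scene. Friction and masses are not known exactly. Their poses are not given: they have to be found in the camera images.
- silver_ring_1: One of two identical silver-white metal ring blanks, lying flat, like a short tube: 21 mm across outside, 8 mm high; grip it across the outside. Origin at the centre of its underside, z up. Weighs 10 to 17 g.
- silver_ring_2: The other silver-white ring blank, just like the first: lying flat, like a short tube: 21 mm across outside, 8 mm high; grip it across the outside. Origin at the centre of its underside, z up. Weighs 10 to 17 g.
- brass_ring: Yellow-brown brass ring blank, lying flat, like a short tube: 20 mm across outside, 8 mm high; grip it across the outside. Origin at the centre of its underside, z up. Weighs 10 to 17 g.
- collet: Loose turned steel collet lying on its side, 50 mm long, 17 mm thick, one end slightly thinner; it does not roll. Origin at the centre of its underside, y along its length, z up. Grip it across its thickness. 35 to 56 g.
- wax_tube: Green ring-wax tube standing on end, 26 mm across, 60 mm tall. Origin at the centre of its underside, z along its axis, up. 35 to 56 g.
- glass_dish: Clear round glass dish, 47 mm tall, fixed to the table, some silver jump rings on its floor. The mouth is 84 mm across outside (about 76 mm inside), the wall slopes in to a floor about 40 mm across inside, 7 mm above the table. Origin at the centre of its underside, z up.
- wood_pan: Round dark wooden pan, fixed, 89 mm across and 30 mm tall, wall 5 mm, its inner floor 6 mm above the table and about 70 mm across, with thin brass wire offcuts lying in it. Origin at the centre of its underside, z up.
- collet_rack: Fixed hardwood rack, 44 x 109 mm, two bays in line: the long empty bay (64 x 32 mm inside) and a short bay where another, shorter collet stays. Origin at table height under the centre of the long bay; y along the rack, toward the short bay; z up. Rack spans y -38 to +71 mm. Bay floor 14 mm above the table, the 6 mm walls and divider 21 mm.
- wax_stand: Fixed pale wooden block 64 x 90 mm, 34 mm tall, with one round blind hole 41 mm across in its middle, 26 mm deep (hole floor 8 mm above the table), and an 8 mm hole either side along y. Origin at the centre of its underside, under the wide hole's axis; z up.
- matchbox: Bystander: yellow matchbox, 38 x 56 x 15 mm, origin at the centre of its underside.
- punch: Bystander: steel dapping punch lying down, 73 mm long, 15 mm thick, origin at the centre of its underside, y along it.
- horn_wedge: Bystander: small brown boxwood wedge, 22 x 50 x 14 mm, origin at the centre of its underside, y along it.
Not all that is in view belongs to the job. Of the things like the wax_tube, leave any that is purple; of the rest the larger one is meant.

How it is judged (in metres and radians):
At the end, for the whole second after the job is handed in: At rest: silver rings in the glass dish (30 mm of its axis, under 36 mm up), brass ring in the pan (36 mm of its axis, under 22 mm up), collet flat on the long bay's floor (10 mm across, 12 mm along, 0.45 rad), wax tube upright on the wide hole's floor (11 mm of its axis) (horizontal distance between each of silver_ring_1, silver_ring_2 and glass_dish below 0.03 m and z of each of silver_ring_1, silver_ring_2 in the frame of glass_dish below 0.036 m and horizontal distance between brass_ring and wood_pan below 0.036 m and z of brass_ring in the frame of wood_pan below 0.022 m and x of collet in the frame of collet_rack between -0.01 and 0.01 m and y of collet in the frame of collet_rack between -0.012 and 0.012 m and z of collet in the frame of collet_rack below 0.0175 m and angle between the y axis of collet and the y axis of collet_rack, either way round below 0.45 rad and angle between collet's own z axis and vertical below 0.15 rad and horizontal distance between wax_tube and wax_stand below 0.011 m and z of wax_tube in the frame of wax_stand below 0.013 m and angle between wax_tube's own z axis and vertical below 0.12 rad and linear speed of each of silver_ring_1, silver_ring_2, brass_ring, collet, wax_tube below 0.02 m/s); the robot touches nothing.
It fails at once if the matchbox is pushed more than 25 mm from its place (distance of matchbox from where it was at the start of the episode above 0.025 m).
It fails at once if the dapping punch is pushed more than 25 mm from its place (distance of punch from where it was at the start of the episode above 0.025 m).
It fails at once if the boxwood wedge is pushed more than 25 mm from its place (distance of horn_wedge from where it was at the start of the episode above 0.025 m).
It fails at once if metals are mixed: brass or steel in the glass dish, or silver in the wooden pan ((horizontal distance between brass_ring and glass_dish below 0.03 m and z of brass_ring in the frame of glass_dish below 0.036 m) or (horizontal distance between collet and glass_dish below 0.03 m and z of collet in the frame of glass_dish below 0.036 m) or (horizontal distance between silver_ring_1 and wood_pan below 0.036 m and z of silver_ring_1 in the frame of wood_pan below 0.022 m) or (horizontal distance between silver_ring_2 and wood_pan below 0.036 m and z of silver_ring_2 in the frame of wood_pan below 0.022 m)).
It also fails if it takes over 102 s, if anything falls off the work surface, if the arm or the gripper's body presses on something with over 40 N, if the wrist force passes 120 N, or if a joint passes its speed limit or range.

## Working session

There is one attempt and no reset: what is moved stays moved. The work goes in short steps, Python scripts to look and compute and a tool call to move; the robot and the scene stay as the last step left them, time stands still between calls to the robot, and variables do not carry over. Pictures are saved under pics/ and viewed, at most 14 in all, crops included, and the job is handed in when it is done.

Besides the shell and the picture viewer there is one more tool, called after "Emit:" by a JSON object that holds its "api" and its "payload", one argument or row to a line. servo_tool: Moves the arm, as the interface text tells. Its arguments: {"type":"object","properties":{"rows":{"type":"array","items":{"type":"number"}},"newtons":{"type":"number"}},"required":["rows"]}

```bash
mkdir -p pics; ls
python3 - <<'E'
from workcell import r
import cv2
for n in("scene","top"):
    cv2.imwrite(f"pics/{n}0.png",r.camera(n)[:,:,::-1]); m=r.camera_model(n); print(n,m)
s=r.get_state(); print(s)
E
```

```text
pics
scene {'fx': 610.8518740186213, 'fy': 610.8518740186213, 'cx': 325.3119124274979, 'cy': 243.06113183416608, 'R': array([[-0.77889568, -0.6269209 , -0.01707937],
       [-0.23350323,  0.31516786, -0.91986165],
       [ 0.58206336, -0.71248818, -0.39187094]]), 't': array([0.38078167, 0.19069567, 0.62949299])}
top {'fx': 460.30679199183396, 'fy': 460.30679199183396, 'cx': 319.94096038623906, 'cy': 240.59253043942567, 'R': array([[-0.00838387, -0.99996129, -0.00267008],
       [-0.98542676,  0.00871561, -0.16987686],
       [ 0.16989355,  0.00120694, -0.98546168]]), 't': array([-0.05465199,  0.53588893,  0.79974388])}
{'time_s': 0.1, 'qpos': array([ 6.18507671e+01,  1.18813955e+01,  8.83995571e+01, -9.00919316e-04,
        7.98420107e+01, -8.62101097e+00]), 'joint_velocities': array([ 0.03545799, -0.0920888 , -0.19717182,  0.00234024, -0.0463879 ,
       -0.15049263]), 'joint_efforts': array([ 2.12058630e-04, -3.84094441e+01, -2.92549807e+01, -1.83335537e-04,
        4.81955285e-03,  8.86605562e-06]), 'tool_pos': array([0.19186331, 0.54129203, 0.23019742]), 'tcp_rot': array([[-9.42477734e-01,  3.34267442e-01, -9.98823712e-04],
       [ 3.34268794e-01,  9.42475870e-01, -1.89957556e-03],
       [ 3.06400983e-04, -2.12418327e-03, -9.99997697e-01]]), 'wrist_force': array([-0.12962606, -0.24365282, -0.96371815]), 'moment': array([ 0.06581291, -0.08473641,  0.02272453]), 'grasp_force': 0.0, 'finger_gap': 0.08548176735267009}
```

View pics/top0.png

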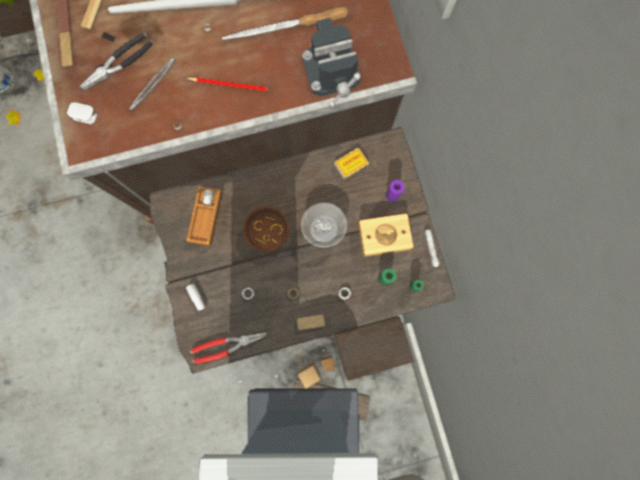

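View pics/scene0.png

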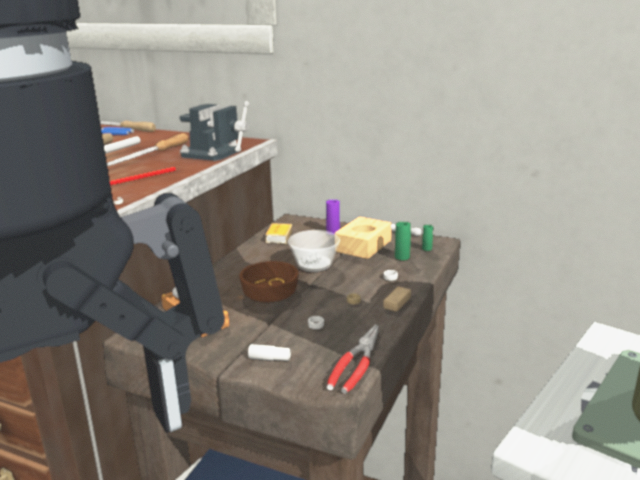

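The candidates are:
- **Silver rings:** (248,293) and (345,293). The bits on the far bench at (207,28) and (178,126) are not ours.
- **Brass ring:** (293,294).
- **Collet:** (195,297). The punch at (432,248) and the short collet in the rack at (208,197) look similar.
- **Wax tube:** the larger green one at (388,276). The small green one is at (418,286) and the purple one at (396,190).

I'll check this in a crop.

```bash
cat > h.py <<'E'
import numpy as np,cv2
from workcell import r
def cast(uv,z,n="top"):
    m=r.camera_model(n);R,t=m["R"],m["t"]
    uv=np.atleast_2d(np.array(uv,float))
    d=np.c_[(uv[:,0]-m["cx"])/m["fx"],(uv[:,1]-m["cy"])/m["fy"],np.ones(len(uv))]@R
    c=-R.T@t
    return c+d*((z-c[2])/d[:,2])[:,None]
def proj(X,n="top"):
    m=r.camera_model(n);p=np.atleast_2d(X)@m["R"].T+m["t"]
    return np.c_[p[:,0]/p[:,2]*m["fx"]+m["cx"],p[:,1]/p[:,2]*m["fy"]+m["cy"]]
E
python3 - <<'E'
from h import *
im=cv2.imread("pics/top0.png")
cv2.imwrite("pics/cropA.png",cv2.resize(im[240:360,170:330],None,fx=5,fy=5,interpolation=cv2.INTER_CUBIC))
cv2.imwrite("pics/cropB.png",cv2.resize(im[180:300,300:460],None,fx=5,fy=5,interpolation=cv2.INTER_CUBIC))
for k,uv,z in [("s1",(248,293),.008),("s2",(345,293),.008),("b",(293,294),.008),("col",(195,297),.017),("wax",(388,275),.06),("dish",(324,225),.047),("pan",(266,230),.03),("rack",(202,222),.021),("stand",(386,234),.034)]: print(k,cast(uv,z).round(3))
E
```

```text
s1 [[0.443 0.077 0.008]]
s2 [[ 0.441 -0.106  0.008]]
b [[ 0.44  -0.008  0.008]]
col [[0.436 0.174 0.017]]
wax [[ 0.47 -0.18  0.06]]
dish [[ 0.564 -0.067  0.047]]
pan [[0.559 0.042 0.03 ]]
rack [[0.578 0.165 0.021]]
stand [[ 0.549 -0.183  0.034]]
```

View pics/cropA.png

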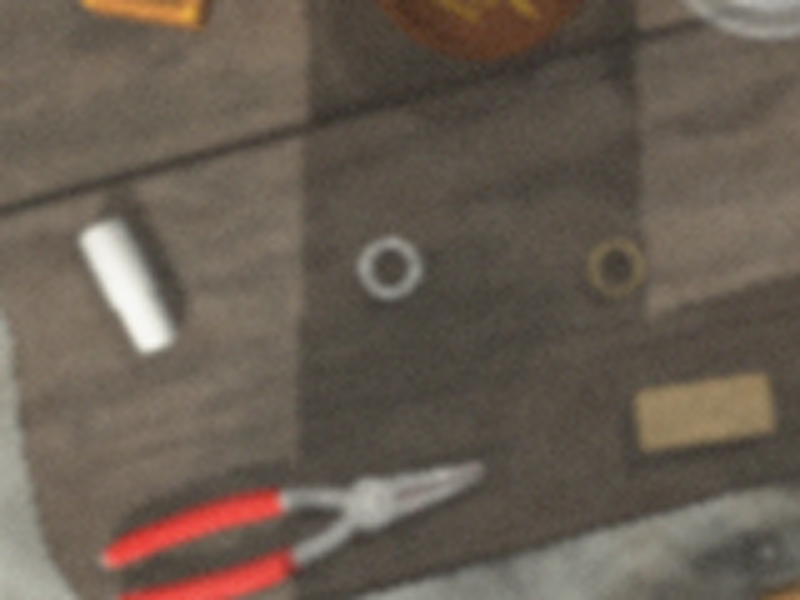

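View pics/cropB.png

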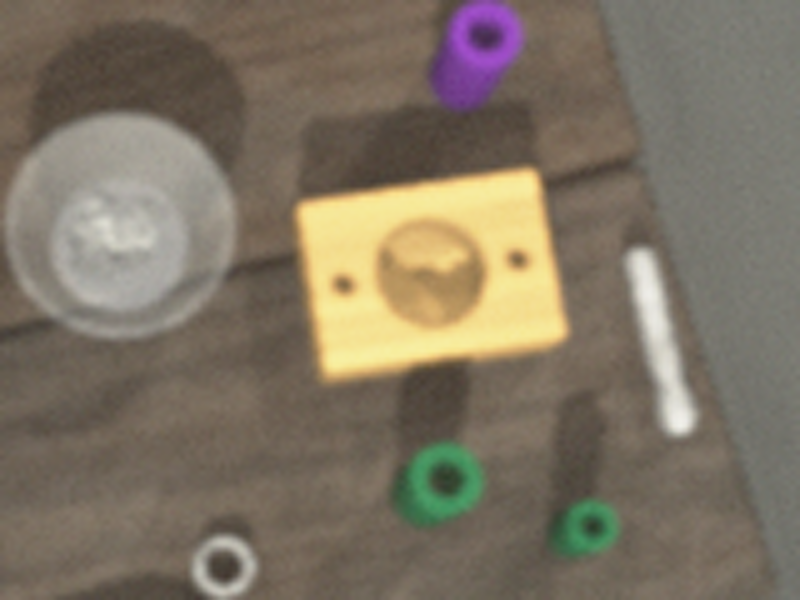

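The crops confirm the choice:
- **Rings:** silver at (248,293) and (345,293), brass at (293,293).
- **Collet:** (195,297).
- **Wax tube:** the larger green top at (389,276). The hole is at (386,234) and the dish rim at (324,225).

Next I'll measure them with masks.

```bash
cat >> h.py <<'E'
def mask_rect(im,box,lo,hi,z,name,mode="rect"):
    x0,y0,x1,y1=box
    h=cv2.cvtColor(cv2.resize(im[y0:y1,x0:x1],None,fx=4,fy=4,interpolation=cv2.INTER_CUBIC),cv2.COLOR_BGR2HSV)
    m=cv2.inRange(h,np.array(lo),np.array(hi))
    c=max(cv2.findContours(m,cv2.RETR_EXTERNAL,cv2.CHAIN_APPROX_NONE)[0],key=cv2.contourArea)
    c=((c.reshape(-1,2)+.5)/4-.5+[x0,y0])
    P=cast(c,z)[:,:2]
    if mode=="rect":
        b=cv2.minAreaRect((P*1000).astype(np.float32))
    else:
        e=cv2.fitEllipse((cv2.convexHull((P*1000).astype(np.float32)))); b=e
    print(name,"cen",np.round(b[0],1),"size",np.round(b[1],1),"ang",round(b[2],1))
E
python3 - <<'E'
from h import *
im=cv2.imread("pics/top0.png")
print("cam",(-r.camera_model("top")["R"].T@r.camera_model("top")["t"]).round(3))
h=cv2.cvtColor(im,cv2.COLOR_BGR2HSV)
for n,p in dict(s1=(254,293),b=(288,293),bb=(298,295),tab=(270,290),s2=(351,293),wax=(393,272),waxs=(382,281),stand=(375,245),rack=(192,225),rackfl=(203,225),pan=(248,228),dish=(304,225),col=(195,297),tab2=(220,260)).items(): print(n,h[p[1],p[0]])
mask_rect(im,(180,275,212,320),(0,0,140),(180,60,255),.010,"collet")
mask_rect(im,(236,280,260,306),(0,0,110),(180,45,255),.008,"s1","e")
mask_rect(im,(333,280,357,306),(0,0,140),(180,60,255),.008,"s2","e")
mask_rect(im,(283,282,303,305),(15,90,50),(35,255,255),.008,"brass","e")
mask_rect(im,(352,205,420,262),(10,70,120),(35,255,255),.034,"stand")
mask_rect(im,(180,180,226,250),(3,130,90),(20,255,255),.021,"rack")
mask_rect(im,(236,200,296,258),(0,110,30),(25,255,255),.03,"pan","e")
mask_rect(im,(376,260,402,290),(60,120,120),(95,255,255),.06,"wax","e")
E
```

```text
cam [ 0.392 -0.06   0.879]
s1 [ 20  22 104]
b [ 21  80 111]
bb [ 19  76 107]
tab [19 50 86]
s2 [ 19  30 137]
wax [ 69 127 151]
waxs [ 71 123 108]
stand [ 25 100 245]
rack [ 15 160 171]
rackfl [ 15 162 214]
pan [  9 122  67]
dish [ 15  26 139]
col [ 23   4 244]
tab2 [ 15  53 105]
collet cen [436.3 176.8] size [55.3 18.3] ang 28.4
s1 cen [443.2  78.3] size [23.3 24.3] ang 173.0
s2 cen [ 441.4 -104.4] size [23.2 24.2] ang 8.5Traceback (most recent call last):
  File "<stdin>", line 9, in <module>
  File "h.py", line 16, in mask_rect
    c=max(cv2.findContours(m,cv2.RETR_EXTERNAL,cv2.CHAIN_APPROX_NONE)[0],key=cv2.contourArea)
ValueError: max() iterable argument is empty
```

Run:
```python
from h import *
im=cv2.imread("pics/top0.png")
mask_rect(im,(283,282,303,305),(10,63,60),(35,255,255),.008,"brass","e")
mask_rect(im,(352,205,420,262),(10,70,120),(35,255,255),.034,"stand")
mask_rect(im,(180,180,226,250),(3,130,90),(20,255,255),.021,"rack")
mask_rect(im,(236,200,296,258),(0,110,30),(25,255,255),.03,"pan","e")
mask_rect(im,(376,260,402,290),(60,110,130),(95,255,255),.06,"wax","e")
mask_rect(im,(380,175,410,205),(120,90,60),(160,255,255),.06,"purple","e")
mask_rect(im,(408,276,426,294),(60,90,110),(95,255,255),.06,"small","e")
mask_rect(im,(300,200,350,250),(0,0,115),(180,40,255),.047,"dish","e")
print("hole",cast((386.1,234),.034).round(4), "dishc",cast((323.6,224.6),.047).round(4))
for n,box,lo,hi in [("rackS",(150,280,235,335),(3,110,60),(20,255,255))]: pass
```

```text
brass cen [443.1  -8.2] size [24.4 28.8] ang 19.2
stand cen [ 547.8 -181.7] size [73.5 99.1] ang 7.7
rack cen [590.5 162.2] size [ 48.  111.1] ang 79.8
pan cen [562.5  42.8] size [87.7 88.2] ang 149.8
wax cen [ 468.3 -180.7] size [23.7 24.9] ang 60.2
purple cen [ 626.  -197.7] size [29.4 44.7] ang 62.9
small cen [ 451.3 -231.5] size [16.9 19.9] ang 50.9
dish cen [564.9 -66.5] size [85.6 86.9] ang 73.5
hole [[ 0.5488 -0.1829  0.034 ]] dishc [[ 0.5651 -0.0663  0.047 ]]
```

Positions in mm (x, y):

| Thing | Position |
|---|---|
| Collet | (436, 177), axis +28° |
| Silver rings | (443, 78) and (441, -104) |
| Brass ring | (443, -8) |
| Wax tube | (468, -181) |
| Dish | (565, -66) |
| Pan | (562, 43) |
| Long bay | about (576, 166), axis about -10° |
| Wide hole | (549, -183) |

The sizes agree with those given. I'll start by moving towards the collet and bringing the yaw to 90°.

Emit:
{"api": "servo_tool", "payload": {
  "rows": [-0.88,-0.66,0.275,0,0,-0.651,0.6,-0.88,-0.66,0.275,0,0,-0.651,0.6,-0.88,-0.66,0.275,0,0,-0.651,0.6,-0.88,-0.66,0.275,0,0,-0.651,0.6,-0.88,-0.66,0.275,0,0,-0.651,0.6],
  "newtons": 30
}}

```text
time_s: 0.72
tool_pos: [0.3143, 0.356, 0.1748]
tcp_rot: [[-1.0, 0.005, -0.002], [0.005, 1.0, -0.002], [0.002, -0.002, -1.0]]
wrist_force: [-0.6, 0.2, -0.2]
finger_gap: 0.0512
grasp_force: 0.0
```

Emit:
{"api": "servo_tool", "payload": {
  "rows": [-0.608,-0.896,0.475,0,0,-0.947,0.6,-0.608,-0.896,0.475,0,0,-0.947,0.6,-0.608,-0.896,0.475,0,0,-0.947,0.6,-0.608,-0.896,0.475,0,0,-0.947,0.6,-0.608,-0.896,0.475,0,0,-0.947,0.6]
}}

```text
time_s: 1.35
tool_pos: [0.436, 0.1776, 0.0798]
tcp_rot: [[-0.882, -0.472, -0.003], [-0.472, 0.882, -0.001], [0.003, 0.001, -1.0]]
wrist_force: [-0.4, 0.1, 0.6]
finger_gap: 0.0512
grasp_force: 0.0
```

Emit:
{"api": "servo_tool", "payload": {
  "rows": [0,0,0.19,0,0,0,0.6,0,0,0.38,0,0,0,0.6,0,0,0.38,0,0,0,0.6,0,0,0.38,0,0,0,0.0,0,0,0.38,0,0,0,0.0]
}}

```text
time_s: 1.98
tool_pos: [0.4374, 0.1805, 0.0074]
tcp_rot: [[-0.879, -0.477, 0.004], [-0.477, 0.879, 0.001], [-0.004, -0.001, -1.0]]
wrist_force: [-2.9, 1.4, 14.8]
finger_gap: 0.0161
grasp_force: 33.0
```

Emit:
{"api": "servo_tool", "payload": {
  "rows": [0,0,0,0,0,0,0,0,0,0,0,0,0,0,0,0,0,0,0,0,0]
}}

```text
time_s: 2.35
tool_pos: [0.4375, 0.1804, 0.0074]
tcp_rot: [[-0.88, -0.476, 0.004], [-0.476, 0.88, 0.002], [-0.004, -0.0, -1.0]]
wrist_force: [-1.1, 2.2, 6.2]
finger_gap: 0.0159
grasp_force: 31.6
```

Emit:
{"api": "servo_tool", "payload": {
  "rows": [0,0,-0.2,0,0,0,0,0,0,-0.45,0,0,0,0,0,0,-0.45,0,0,0.3,0,0,0,-0.45,0,0,0.6,0,0,0,-0.45,0,0,0.6,0]
}}

```text
time_s: 2.98
tool_pos: [0.4357, 0.1795, 0.096]
tcp_rot: [[-0.983, -0.182, 0.001], [-0.182, 0.983, 0.0], [-0.001, 0.0, -1.0]]
wrist_force: [0.4, 0.3, -0.9]
finger_gap: 0.0159
grasp_force: 30.8
```

```bash
cat > snap.py <<'E'
import sys
from h import *
n,f,u0,v0,u1,v1,k=sys.argv[1],sys.argv[2],*map(int,sys.argv[3:8])
im=r.camera(n)[:,:,::-1]
cv2.imwrite(f"pics/{f}_full.png",im)
cv2.imwrite(f"pics/{f}.png",cv2.resize(im[v0:v1,u0:u1],None,fx=k,fy=k,interpolation=cv2.INTER_CUBIC))
E
python3 snap.py scene collet 140 160 400 355 3
```

```text
(no output)
```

View pics/collet.png

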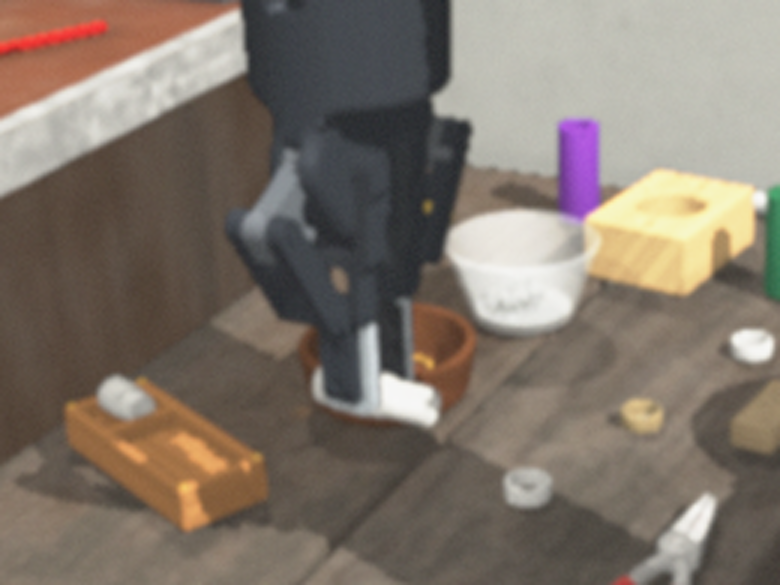

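Emit:
{"api": "servo_tool", "payload": {
  "rows": [-0.685,-0.198,0.18,0,0,0.69,0,-0.685,-0.198,0.18,0,0,0.69,0,-0.685,-0.198,0.18,0,0,0.69,0,-0.685,-0.198,0.18,0,0,0.69,0,-0.685,-0.198,0.18,0,0,0.69,0]
}}

```text
time_s: 3.65
tool_pos: [0.5761, 0.1654, 0.0589]
tcp_rot: [[-0.984, 0.177, -0.002], [0.177, 0.984, -0.0], [0.002, -0.0, -1.0]]
wrist_force: [0.0, -0.0, -1.1]
finger_gap: 0.016
grasp_force: 30.8
```

```bash
python3 snap.py top rack 150 160 260 260 7
```

```text
(no output)
```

View pics/rack.png

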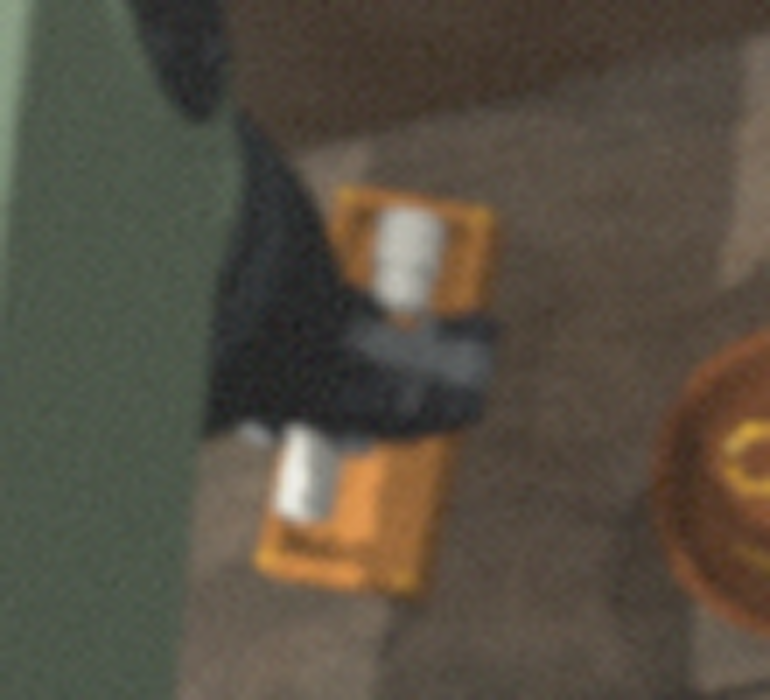

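The collet hangs over the long bay, with its front end at about (192.5,234) in the full image. I'll cast that point at its height and compare it with the rack corners.

Run:
```python
from h import *
f=lambda x,y:((x+.5)/7-.5+150,(y+.5)/7-.5+160)
print("collet front end", cast(f(303,518),.060).round(4), "axis pt",cast(f(310,435),.066).round(4))
for n,p in dict(nl=(258,555),nr=(415,590),fr=(493,210),fl=(340,188)).items(): print(n,cast(f(*p),.021).round(4))
```

```text
collet front end [[0.5479 0.1708 0.06  ]] axis pt [[0.5685 0.1682 0.066 ]]
nl [[0.5452 0.1936 0.021 ]]
nr [[0.5353 0.1508 0.021 ]]
fr [[0.6413 0.1328 0.021 ]]
fl [[0.6479 0.1752 0.021 ]]
```

Emit:
{"api": "servo_tool", "payload": {
  "rows": [-0.018,0,0.1,0,0,0,0,-0.018,0,0.177,0,0,0,0,-0.018,0,0.177,0,0,0,0,-0.018,0,0.177,0,0,0,0]
}}

```text
time_s: 4.2
tool_pos: [0.5802, 0.1646, 0.0231]
tcp_rot: [[-0.984, 0.178, -0.002], [0.178, 0.984, -0.0], [0.002, -0.001, -1.0]]
wrist_force: [-1.2, 0.6, -0.7]
finger_gap: 0.0165
grasp_force: 31.2
```

Emit:
{"api": "servo_tool", "payload": {
  "rows": [0,0,0,0,0,0,0.4,0,0,0,0,0,0,0.4,0,0,0,0,0,0,0.4,0,0,-0.25,0,0,0,0.4,0,0,-0.5,0,0,0,0.4]
}}

```text
time_s: 4.82
tool_pos: [0.5802, 0.1645, 0.1242]
tcp_rot: [[-0.984, 0.179, -0.002], [0.179, 0.984, -0.0], [0.002, -0.001, -1.0]]
wrist_force: [1.6, -0.2, 0.7]
finger_gap: 0.0343
grasp_force: 0.0
```

Emit:
{"api": "servo_tool", "payload": {
  "rows": [0.3,-0.27,0,0,0,-0.17,0.45,0.597,-0.547,0.21,0,0,-0.343,0.45,0.597,-0.547,0.42,0,0,-0.343,0.45,0.597,-0.547,0.42,0,0,-0.343,0.45,0.597,-0.547,0.42,0,0,-0.343,0.45]
}}

```text
time_s: 5.45
tool_pos: [0.4443, 0.0783, 0.0399]
tcp_rot: [[-1.0, 0.001, 0.0], [0.001, 1.0, 0.0], [-0.0, 0.0, -1.0]]
wrist_force: [1.0, -0.3, 0.5]
finger_gap: 0.0384
grasp_force: 0.0
```

```bash
python3 snap.py top r1 170 180 330 300 5
python3 - <<'E'
from h import *
im=cv2.imread("pics/r1_full.png")
mask_rect(im,(180,190,222,245),(0,0,150),(180,60,255),.024,"collet/rack (biggest white)")
E
```

```text
collet/rack (biggest white) cen [577.8 165.4] size [17.8 53.6] ang 80.2
```

View pics/r1.png

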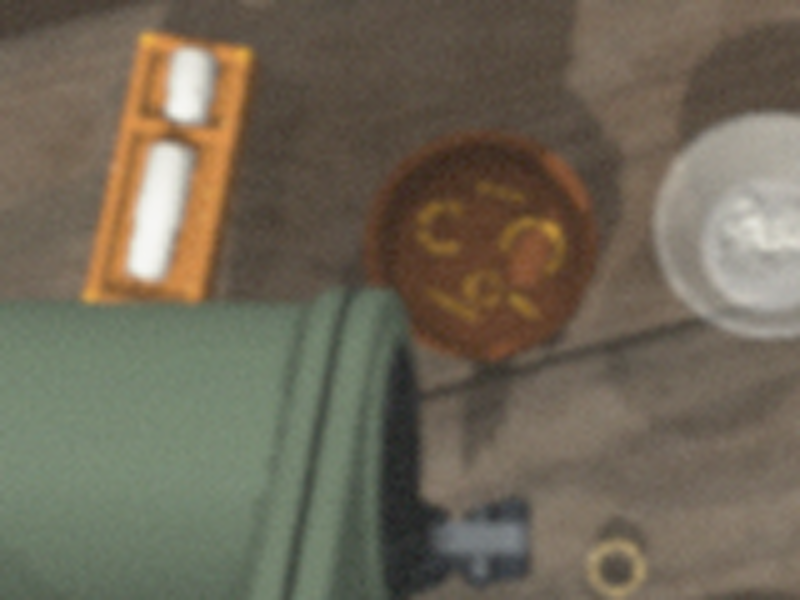

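The collet lies in the long bay, with its centre cast at (578,165). Now down to silver ring 1.

Emit:
{"api": "servo_tool", "payload": {
  "rows": [0.005,0,0.1,0,0,0,0.45,0.005,0,0.185,0,0,0,0.45,0.005,0,0.185,0,0,0,0.45]
}}

```text
time_s: 5.88
tool_pos: [0.4448, 0.0788, 0.0035]
tcp_rot: [[-1.0, -0.001, 0.002], [-0.001, 1.0, 0.0], [-0.002, 0.0, -1.0]]
wrist_force: [0.4, 0.5, 1.2]
finger_gap: 0.0385
grasp_force: 0.0
```

Emit:
{"api": "servo_tool", "payload": {
  "rows": [0,0,0,0,0,0,0,0,0,0,0,0,0,0,0,0,0,0,0,0,0,0,0,0,0,0,0,0]
}}

```text
time_s: 6.38
tool_pos: [0.4453, 0.0786, 0.0044]
tcp_rot: [[-1.0, 0.0, 0.005], [0.0, 1.0, 0.0], [-0.005, 0.0, -1.0]]
wrist_force: [1.9, 1.6, 6.8]
finger_gap: 0.018
grasp_force: 29.5
```

Emit:
{"api": "servo_tool", "payload": {
  "rows": [0,0,-0.25,0,0,0,0,0,0,-0.45,0,0,0,0,-0.3,-0.36,-0.45,0,0,0,0,-0.6,-0.723,-0.45,0,0,0,0,-0.6,-0.723,-0.45,0,0,0,0]
}}

```text
time_s: 7.0
tool_pos: [0.5634, -0.0673, 0.093]
tcp_rot: [[-1.0, -0.0, -0.0], [-0.0, 1.0, 0.0], [0.0, 0.0, -1.0]]
wrist_force: [0.2, 0.2, 0.6]
finger_gap: 0.0178
grasp_force: 29.3
```

```bash
python3 snap.py scene d1 230 140 410 275 4
```

```text
(no output)
```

View pics/d1.png

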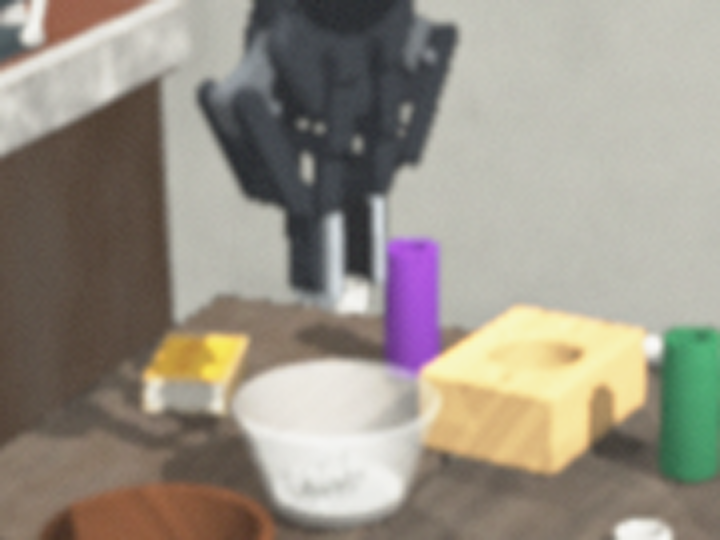

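The ring is held at the fingertips, above the dish. I'll lower it into the mouth and release with a small opening.

Emit:
{"api": "servo_tool", "payload": {
  "rows": [0,0,0.15,0,0,0,0,0,0,0.28,0,0,0,0,0,0,0.28,0,0,0,0,0,0,0.28,0,0,0,0.32,0,0,0.28,0,0,0,0.32]
}}

```text
time_s: 7.68
tool_pos: [0.564, -0.0661, 0.0385]
tcp_rot: [[-1.0, -0.0, 0.003], [-0.0, 1.0, -0.001], [-0.003, -0.001, -1.0]]
wrist_force: [0.7, 0.4, 0.1]
finger_gap: 0.0273
grasp_force: 0.0
```

Emit:
{"api": "servo_tool", "payload": {
  "rows": [0,0,0,0,0,0,0.32,0,0,-0.2,0,0,0,0.32,0,0,-0.35,0,0,0,0.4]
}}

```text
time_s: 8.05
tool_pos: [0.5633, -0.066, 0.1087]
tcp_rot: [[-1.0, -0.0, 0.002], [-0.0, 1.0, -0.0], [-0.002, -0.0, -1.0]]
wrist_force: [1.0, 0.2, 0.1]
finger_gap: 0.0342
grasp_force: 0.0
```

Emit:
{"api": "servo_tool", "payload": {
  "rows": [0.3,-0.1,0,0,0,0,0.45,0.61,-0.192,0.1,0,0,0,0.45,0.61,-0.192,0.345,0,0,0,0.45,0.61,-0.192,0.345,0,0,0,0.45,0.61,-0.192,0.345,0,0,0,0.45]
}}

```text
time_s: 8.68
tool_pos: [0.4426, -0.1049, 0.0394]
tcp_rot: [[-1.0, -0.0, 0.003], [-0.0, 1.0, -0.001], [-0.003, -0.001, -1.0]]
wrist_force: [-0.3, -0.1, -0.0]
finger_gap: 0.0385
grasp_force: 0.0
```

```bash
python3 snap.py top s2 280 190 440 310 5
```

```text
(no output)
```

View pics/s2.png

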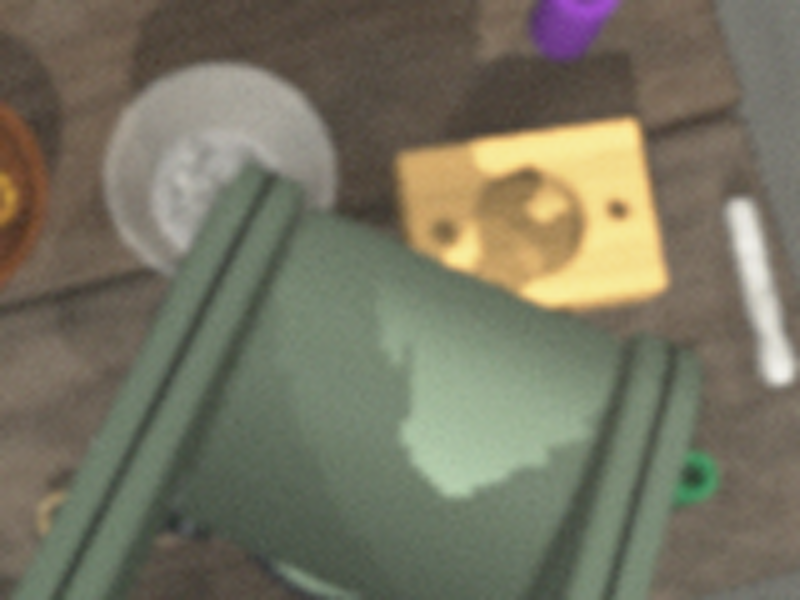

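The arm hides the ring and most of the dish, so I'll check the dish later. Descending on silver ring 2 at the measured place.

Emit:
{"api": "servo_tool", "payload": {
  "rows": [0.005,0,0.1,0,0,0,0.45,0.005,0,0.18,0,0,0,0.45,0.005,0,0.18,0,0,0,0.45,0.005,0,0.18,0,0,0,0,0.005,0,0.18,0,0,0,0]
}}

```text
time_s: 9.35
tool_pos: [0.4405, -0.1046, 0.0026]
tcp_rot: [[-1.0, -0.0, 0.001], [-0.0, 1.0, -0.001], [-0.001, -0.001, -1.0]]
wrist_force: [0.4, 0.1, 0.1]
finger_gap: 0.0185
grasp_force: 29.3
```

Emit:
{"api": "servo_tool", "payload": {
  "rows": [0,0,0,0,0,0,0,0,0,0,0,0,0,0]
}}

```text
time_s: 9.6
tool_pos: [0.4405, -0.1046, 0.0025]
tcp_rot: [[-1.0, 0.0, 0.002], [0.0, 1.0, -0.001], [-0.002, -0.001, -1.0]]
wrist_force: [-0.0, 0.8, 2.8]
finger_gap: 0.0187
grasp_force: 29.6
```

Emit:
{"api": "servo_tool", "payload": {
  "rows": [0,0,-0.25,0,0,0,0,0,0,-0.45,0,0,0,0,-0.3,0.1,-0.45,0,0,0,0,-0.62,0.19,-0.45,0,0,0,0,-0.62,0.19,-0.45,0,0,0,0]
}}

```text
time_s: 10.22
tool_pos: [0.5671, -0.0656, 0.092]
tcp_rot: [[-1.0, -0.003, 0.003], [-0.003, 1.0, -0.0], [-0.003, -0.0, -1.0]]
wrist_force: [-0.3, -0.5, -0.4]
finger_gap: 0.0185
grasp_force: 29.4
```

Emit:
{"api": "servo_tool", "payload": {
  "rows": [0,0,0.15,0,0,0,0,0,0,0.27,0,0,0,0,0,0,0.27,0,0,0,0,0,0,0.27,0,0,0,0.32,0,0,0.27,0,0,0,0.32]
}}

```text
time_s: 10.85
tool_pos: [0.5647, -0.0668, 0.0394]
tcp_rot: [[-1.0, 0.0, 0.003], [0.0, 1.0, -0.001], [-0.003, -0.001, -1.0]]
wrist_force: [-0.3, -0.4, 0.0]
finger_gap: 0.0274
grasp_force: 0.0
```

Emit:
{"api": "servo_tool", "payload": {
  "rows": [0,0,0,0,0,0,0.32,0,0,-0.2,0,0,0,0.32,0,0,-0.35,0,0,0,0.4]
}}

```text
time_s: 11.22
tool_pos: [0.5642, -0.0665, 0.1096]
tcp_rot: [[-1.0, -0.0, 0.001], [-0.0, 1.0, -0.0], [-0.001, -0.0, -1.0]]
wrist_force: [1.5, -0.2, 0.3]
finger_gap: 0.0339
grasp_force: 0.0
```

Emit:
{"api": "servo_tool", "payload": {
  "rows": [0.3,0.15,0,0,0,0,0.45,0.61,0.293,0.1,0,0,0,0.45,0.61,0.293,0.35,0,0,0,0.45,0.61,0.293,0.35,0,0,0,0.45,0.61,0.293,0.35,0,0,0,0.45]
}}

```text
time_s: 11.85
tool_pos: [0.4441, -0.0084, 0.0395]
tcp_rot: [[-1.0, -0.0, 0.003], [-0.0, 1.0, -0.001], [-0.003, -0.001, -1.0]]
wrist_force: [0.0, 0.0, 0.2]
finger_gap: 0.0384
grasp_force: 0.0
```

Emit:
{"api": "servo_tool", "payload": {
  "rows": [0,0,0.1,0,0,0,0.45,0,0,0.185,0,0,0,0.45,0,0,0.185,0,0,0,0.45,0,0,0.185,0,0,0,0,0,0,0.185,0,0,0,0]
}}

```text
time_s: 12.48
tool_pos: [0.4441, -0.0084, 0.0026]
tcp_rot: [[-1.0, -0.0, 0.004], [-0.0, 1.0, -0.001], [-0.004, -0.001, -1.0]]
wrist_force: [-0.1, -0.4, 4.3]
finger_gap: 0.0177
grasp_force: 29.3
```

Emit:
{"api": "servo_tool", "payload": {
  "rows": [0,0,0,0,0,0,0,0,0,0,0,0,0,0]
}}

```text
time_s: 12.72
tool_pos: [0.444, -0.0084, 0.0025]
tcp_rot: [[-1.0, -0.0, 0.004], [-0.0, 1.0, -0.001], [-0.004, -0.001, -1.0]]
wrist_force: [0.9, -0.2, 7.2]
finger_gap: 0.018
grasp_force: 29.5
```

Emit:
{"api": "servo_tool", "payload": {
  "rows": [0,0,-0.25,0,0,0,0,0,0,-0.45,0,0,0,0,-0.3,0.13,-0.45,0,0,0,0,-0.592,0.256,-0.45,0,0,0,0,-0.592,0.256,-0.45,0,0,0,0]
}}

```text
time_s: 13.35
tool_pos: [0.5636, 0.0448, 0.0913]
tcp_rot: [[-1.0, -0.002, 0.003], [-0.002, 1.0, 0.0], [-0.003, 0.0, -1.0]]
wrist_force: [-0.5, -0.0, 0.2]
finger_gap: 0.0179
grasp_force: 29.5
```

```bash
python3 snap.py scene p1 210 170 390 305 4; python3 snap.py top p1t 230 180 370 285 5
```

```text
(no output)
```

View pics/p1.png

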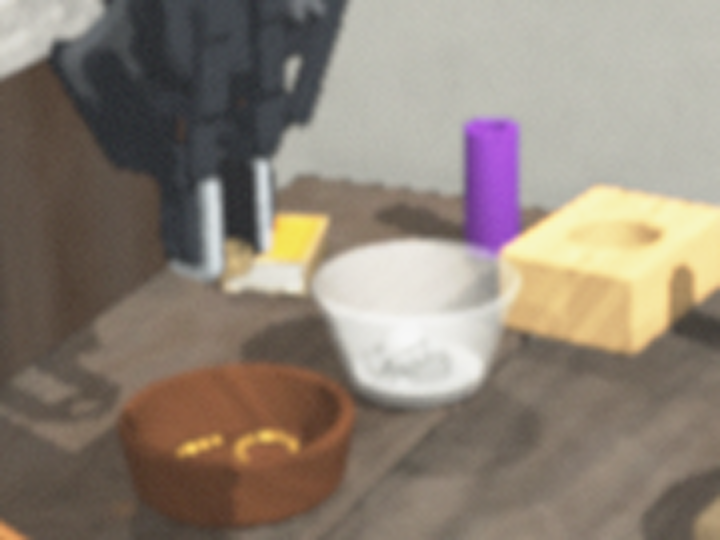

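View pics/p1t.png

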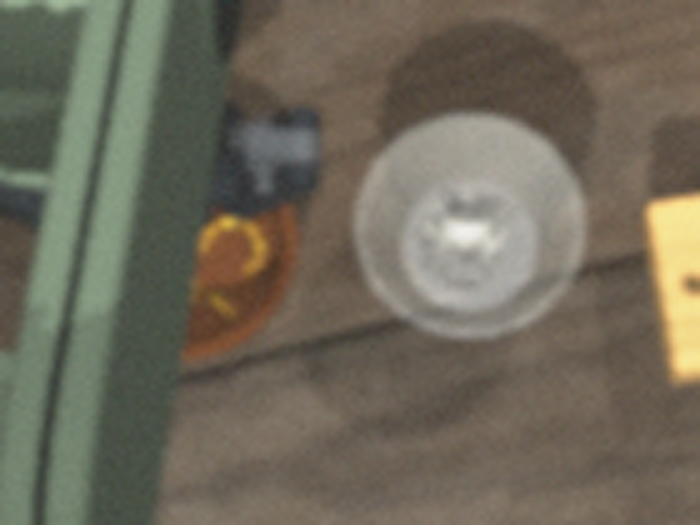

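The brass ring is held at the tips. Nothing silver is left outside the dish around (465,240) in the crop. Lowering the brass ring into the pan.

Emit:
{"api": "servo_tool", "payload": {
  "rows": [0,0,0.17,0,0,0,0,0,0,0.33,0,0,0,0,0,0,0.33,0,0,0,0,0,0,0.33,0,0,0,0.32,0,0,0.33,0,0,0,0.32]
}}

```text
time_s: 14.08
tool_pos: [0.5614, 0.0432, 0.0268]
tcp_rot: [[-1.0, 0.0, 0.003], [0.0, 1.0, -0.0], [-0.003, -0.0, -1.0]]
wrist_force: [0.3, 0.3, -0.2]
finger_gap: 0.0273
grasp_force: 0.0
```

Emit:
{"api": "servo_tool", "payload": {
  "rows": [0,0,0,0,0,0,0.32,0,0,-0.25,0,0,0,0.32,0,0,-0.5,0,0,0,0.5,0,0,-0.5,0,0,0,0.5]
}}

```text
time_s: 14.58
tool_pos: [0.5648, 0.0432, 0.1311]
tcp_rot: [[-1.0, -0.0, 0.013], [-0.0, 1.0, -0.001], [-0.013, -0.001, -1.0]]
wrist_force: [0.6, -0.6, -0.9]
finger_gap: 0.0426
grasp_force: 0.0
```

Emit:
{"api": "servo_tool", "payload": {
  "rows": [0.48,-1,0,0,0,-1,0.5,0.48,-1,0,0,0,-1,0.5,0.48,-1,0,0,0,-1,0.5,0.48,-1,0,0,0,-1,0.5,0.48,-1,0,0,0,-1,0.5]
}}

```text
time_s: 15.2
tool_pos: [0.4625, -0.159, 0.1245]
tcp_rot: [[-0.869, -0.495, -0.001], [-0.495, 0.869, -0.0], [0.001, 0.0, -1.0]]
wrist_force: [-0.6, -0.4, -0.5]
finger_gap: 0.0426
grasp_force: 0.0
```

Run:
```python
from h import *
im=r.camera("top")[:,:,::-1]; cv2.imwrite("pics/x.png",im)
im0=cv2.imread("pics/top0.png")
# wax tube from scene view: top ellipse centre & two-view check
s=cv2.imread("pics/scene0.png")
h=cv2.cvtColor(s[205:275,385:445],cv2.COLOR_BGR2HSV)
m=cv2.inRange(h,np.array((55,90,30)),np.array((95,255,255)))
for c in cv2.findContours(m,cv2.RETR_EXTERNAL,cv2.CHAIN_APPROX_NONE)[0]:
    if cv2.contourArea(c)>20:
        x,y,w,hh=cv2.boundingRect(c); print(x+385,y+205,w,hh)
        print(" bottom-axis cast", cast((x+385+(w-1)/2,y+205+hh-1),0,"scene").round(4))
print("proj wax top/bottom",proj([[.4683,-.1807,.06],[.4683,-.1807,0]],"scene").round(1))
st=r.get_state();T=st["tcp_rot"];d=T.T@(np.array([.4683,-.1807,.085])-st["tool_pos"]);print(st["tool_pos"].round(4),(d/.2).round(3))
```

```text
423 225 10 26
 bottom-axis cast [[ 0.4498 -0.2337  0.    ]]
395 222 16 38
 bottom-axis cast [[ 0.4643 -0.1762  0.    ]]
proj wax top/bottom [[403.1 224.4]
 [401.9 257.5]]
[ 0.4633 -0.1575  0.1245] [ 0.036 -0.114  0.197]
```

The two views agree on the tube at (468,-181). Moving over it and down.

Emit:
{"api": "servo_tool", "payload": {
  "rows": [0.036,-0.114,0.1,0,0,0,0.5,0.036,-0.114,0.25,0,0,0,0.5,0.036,-0.114,0.452,0,0,0,0.5,0.036,-0.114,0.452,0,0,0,0.5,0.036,-0.114,0.452,0,0,0,0.5]
}}

```text
time_s: 15.88
tool_pos: [0.4703, -0.1793, 0.0353]
tcp_rot: [[-0.865, -0.501, 0.001], [-0.501, 0.865, -0.0], [-0.001, -0.001, -1.0]]
wrist_force: [0.4, 0.7, -1.1]
finger_gap: 0.0431
grasp_force: 0.0
```

Emit:
{"api": "servo_tool", "payload": {
  "rows": [0,0,0,0,0,0,0,0,0,0,0,0,0,0,0,0,0,0,0,0,0,0,0,0,0,0,0,0]
}}

```text
time_s: 16.38
tool_pos: [0.471, -0.1805, 0.0364]
tcp_rot: [[-0.866, -0.5, 0.004], [-0.5, 0.866, -0.001], [-0.002, -0.003, -1.0]]
wrist_force: [-0.2, 1.4, 5.6]
finger_gap: 0.0247
grasp_force: 30.2
```

Emit:
{"api": "servo_tool", "payload": {
  "rows": [0,0,-0.25,0,0,0,0,0,0,-0.25,0,0,0,0,-0.331,-0.206,-0.25,0,0,0,0,-0.331,-0.206,-0.25,0,0,0,0,-0.331,-0.206,-0.25,0,0,0,0]
}}

```text
time_s: 17.0
tool_pos: [0.5476, -0.1823, 0.0838]
tcp_rot: [[-0.866, -0.501, -0.001], [-0.501, 0.866, 0.0], [0.001, 0.001, -1.0]]
wrist_force: [-0.3, 0.1, -0.4]
finger_gap: 0.0244
grasp_force: 29.8
```

```bash
python3 snap.py scene w1 290 110 450 265 4
python3 - <<'E'
from h import *
print(r.get_state()["tool_pos"].round(4))
s=cv2.imread("pics/w1_full.png")
h=cv2.cvtColor(s[150:275,310:420],cv2.COLOR_BGR2HSV)
m=cv2.inRange(h,np.array((55,90,30)),np.array((95,255,255)))
c=max(cv2.findContours(m,cv2.RETR_EXTERNAL,cv2.CHAIN_APPROX_NONE)[0],key=cv2.contourArea)
x,y,w,hh=cv2.boundingRect(c);print(x+310,y+150,w,hh)
print("proj tube bottom/hole top/hole rim",proj([[.549,-.183,.05],[.549,-.183,.034]],"scene").round(1))
E
```

```text
[ 0.5464 -0.1821  0.0835]
360 189 13 33
proj tube bottom/hole top/hole rim [[364.  219.3]
 [363.9 227.9]]
```

View pics/w1.png

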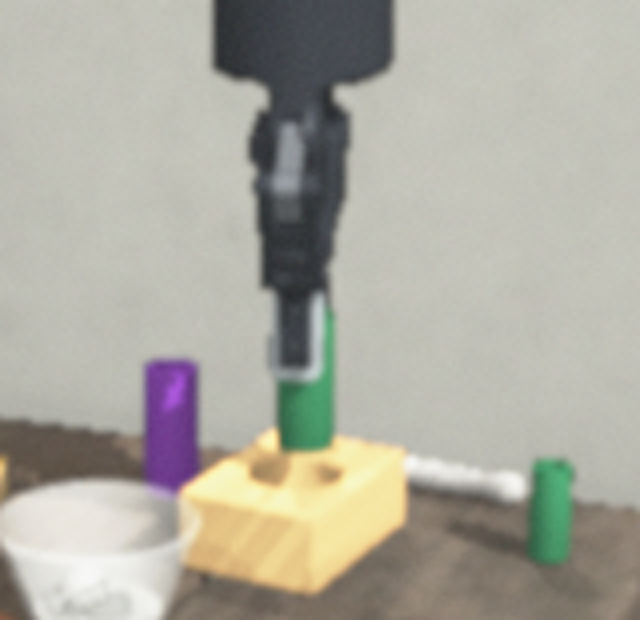

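The tube hangs at crop (306,449), about 4 mm towards the robot from the hole at (296,472). I'll shift it about 4.5 mm in x while lowering.

Emit:
{"api": "servo_tool", "payload": {
  "rows": [-0.021,-0.008,0,0,0,0,0,-0.021,-0.008,0.05,0,0,0,0,-0.021,-0.008,0.1,0,0,0,0,-0.021,-0.008,0.1,0,0,0,0]
}}

```text
time_s: 17.55
tool_pos: [0.5501, -0.1811, 0.0627]
tcp_rot: [[-0.866, -0.5, -0.003], [-0.5, 0.866, 0.002], [0.002, 0.003, -1.0]]
wrist_force: [0.0, 0.6, -0.5]
finger_gap: 0.0249
grasp_force: 29.8
```

Bottom now at about z = 26 mm, inside the hole, with no contact. Going on down.

Emit:
{"api": "servo_tool", "payload": {
  "rows": [0,0,0.04,0,0,0,0,0,0,0.08,0,0,0,0,0,0,0.08,0,0,0,0,0,0,0.08,0,0,0,0]
}}

```text
time_s: 18.05
tool_pos: [0.5518, -0.1818, 0.0485]
tcp_rot: [[-0.866, -0.5, 0.0], [-0.5, 0.866, -0.0], [-0.0, -0.0, -1.0]]
wrist_force: [-0.1, -0.3, -0.9]
finger_gap: 0.0245
grasp_force: 29.8
```

Emit:
{"api": "servo_tool", "payload": {
  "rows": [0,0,0.015,0,0,0,0,0,0,0.018,0,0,0,0,0,0,0.018,0,0,0,0]
}}

```text
time_s: 18.42
tool_pos: [0.5517, -0.1817, 0.0449]
tcp_rot: [[-0.866, -0.5, -0.0], [-0.5, 0.866, 0.0], [0.0, 0.0, -1.0]]
wrist_force: [-0.9, 0.1, -1.0]
finger_gap: 0.0248
grasp_force: 29.8
```

Emit:
{"api": "servo_tool", "payload": {
  "rows": [0,0,0,0,0,0,0.45,0,0,0,0,0,0,0.45,0,0,0,0,0,0,0.45,0,0,-0.2,0,0,0,0.45,0,0,-0.5,0,0,0,0.45]
}}

```text
time_s: 19.05
tool_pos: [0.5497, -0.1808, 0.1434]
tcp_rot: [[-0.866, -0.5, -0.006], [-0.5, 0.866, 0.003], [0.003, 0.005, -1.0]]
wrist_force: [1.3, -1.0, -0.2]
finger_gap: 0.0387
grasp_force: 0.0
```

Emit:
{"api": "servo_tool", "payload": {
  "rows": [0.3,0.8,-0.5,0,0,1,0.45,0.3,0.8,-0.5,0,0,1,0.45,0.3,0.8,-0.5,0,0,1,0.45,0.3,0.8,-0.5,0,0,1,0.45,0.3,0.8,-0.5,0,0,1,0.45]
}}

```text
time_s: 19.68
tool_pos: [0.4201, -0.0732, 0.2455]
tcp_rot: [[-1.0, -0.001, 0.002], [-0.001, 1.0, -0.001], [-0.002, -0.001, -1.0]]
wrist_force: [0.4, -0.1, -0.0]
finger_gap: 0.0382
grasp_force: 0.0
```

Emit:
{"api": "servo_tool", "payload": {
  "rows": [0.2,1,0,0,0,0.5,0.45,0.2,1,0,0,0,0.5,0.45,0.2,1,0,0,0,0.5,0.45,0.2,1,0,0,0,0.5,0.45,0.2,1,0,0,0,0.5,0.45]
}}

```text
time_s: 20.3
tool_pos: [0.3798, 0.1277, 0.2436]
tcp_rot: [[-0.967, 0.255, -0.002], [0.255, 0.967, -0.001], [0.002, -0.001, -1.0]]
wrist_force: [0.0, -0.4, 0.5]
finger_gap: 0.0386
grasp_force: 0.0
```

Emit:
{"api": "servo_tool", "payload": {
  "rows": [0.2,0.9,0,0,0,0,0.45,0.2,0.9,0,0,0,0,0.45,0.2,0.9,0,0,0,0,0.45,0.2,0.9,0,0,0,0,0.45,0.2,0.9,0,0,0,0,0.45]
}}

```text
time_s: 20.92
tool_pos: [0.3884, 0.3097, 0.2437]
tcp_rot: [[-0.966, 0.26, -0.002], [0.26, 0.966, -0.002], [0.001, -0.002, -1.0]]
wrist_force: [-0.2, 0.4, -0.8]
finger_gap: 0.0386
grasp_force: 0.0
```

```bash
python3 snap.py top end 175 160 425 300 3
```

```text
(no output)
```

View pics/end.png

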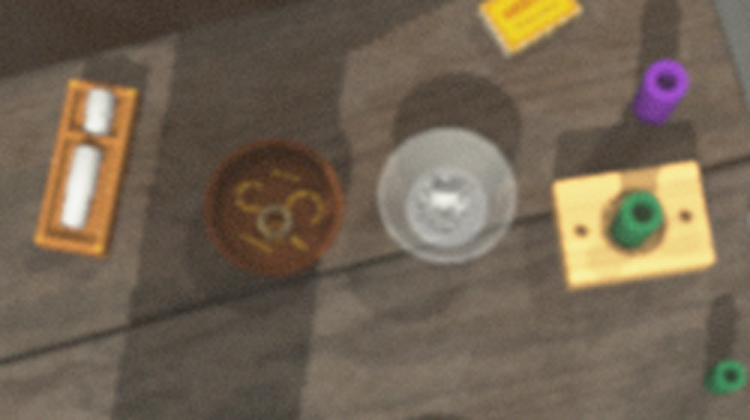

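The tube stands in the hole at (638,218), the collet is in the bay, and a ring lies in the pan at (275,221). One last close look at the dish from both views.

Run:
```python
from h import *
a=cv2.imread("pics/end_full.png")[195:255,295:355]
s=r.camera("scene")[:,:,::-1]; b=s[220:280,285:345]; c=s[205:265,335:395]
f=lambda x:cv2.convertScaleAbs(cv2.resize(x,(390,290),interpolation=cv2.INTER_CUBIC),alpha=1.5,beta=-90)
cv2.imwrite("pics/fin.png",np.vstack([np.hstack([f(a),f(b)]),np.hstack([f(c),f(cv2.imread("pics/end_full.png")[200:260,235:295])])]))
```

```text
(no output)
```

View pics/fin.png

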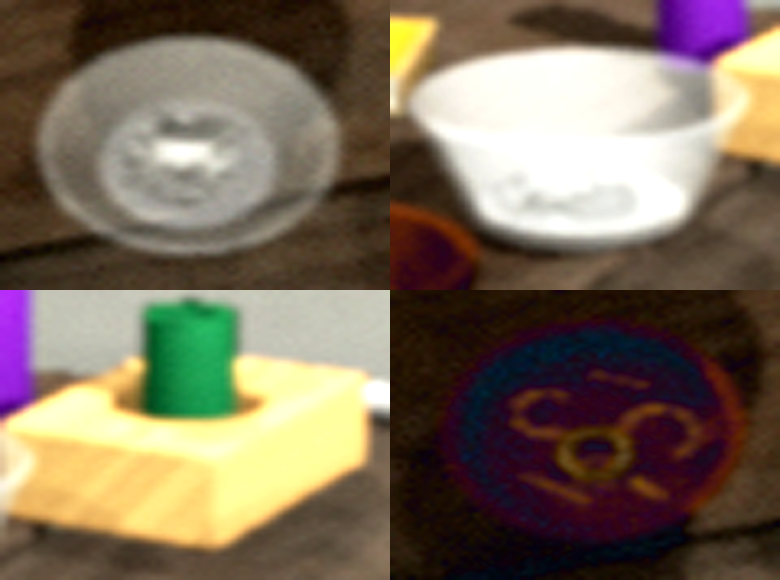

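The brass ring is flat in the pan, the tube is upright in the hole, and the silver lies low in the dish around its floor. Handing in.

```bash
python3 -c "
from workcell import r
print(r.close_job())"
```

```text
the job is handed in; nothing more can be done
None
```

I handed the job in at about 21 s of the 102 s allowed, and no verdict came back: the brass ring, collet and wax tube are clearly in place in the last pictures, but the two silver rings can't be told apart from the jump rings in the dish, though both were released there and none is left on the table.

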